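# Take the squeeze-and-turn safety cap off the brush-cleaner tub

### The arm

A 6-joint arm with a two-finger parallel gripper is mounted at the origin on the work surface. World frame = base frame: x ahead of the robot, y to its left, z up, the work surface at z = 0. Lengths are in m, angles in rad, forces in N, time in s.
With the tool pointing down it reaches from about 0.3 to 0.75 m from the base axis. Payload 8.5 kg.
Tool frame: the origin (TCP) lies at the very end of the fingers, on their centre line; the grasp point (between the pads) lies 19 mm behind it (ctrl.grasp_offset is the distance from the TCP to the grasp point, in m); y points along the fingers, x is the direction in which the jaws open and shut, and the axes are right-handed (so a half turn about y gives the same grasp; the last joint's range is limited). The gripper opens to 88 mm and grips with 3 to 60 N. Pads are 18 mm wide; open, the fingers measure 123 mm over their backs; the gripper's body (75 mm by 187 mm) begins 45 mm behind the grasp point.
Start: joints at [-1.36, 0.381, 1.297, -0, 1.464, -0.215], TCP at [0.227, -0.501, 0.239] pointing down, gripper open.
Joint ranges: [-3.11, 3.11], [-0.89, 2.33], [0.22, 2.48], [-1.42, 4.56], [0.17, 2.85], [-2.88, 2.88]. Speed limits (rad/s): [2.39, 2.39, 3.14, 3.14, 3.14, 3.14].

### API

Orientations are given as [roll, pitch, yaw] about the fixed x, y, z axes, in that order (R = Rz(yaw) Ry(pitch) Rx(roll)).
In Python, from workcell import ctrl, cams gives the robot as it stands. The module is installed in compiled form; this text tells all that it offers.
- The arm moves only by the shell command python3 -m jog 'ROWS' [FORCE]. ROWS is JSON, a list of rows, each a list of 7 numbers: the shift along the tool's x, y, z in m, then the turn, a rotation vector about the tool's x, y, z in rad, then the opening, from 0 (shut) to 1 (fully open). In form: [[tx, ty, tz, wx, wy, wz, jaw], ...]. A call has 1 to 8 rows; each row is the pose to reach, as a shift and turn from the pose commanded when the call began, along the tool's axes at that moment; what a row does not reach only later rows make up. A row lasts 1/8 s, in which the tool goes at most 62.5 mm and 10.7 degrees, less where a joint would pass 70% of its speed; a pose out of reach is approached as far as the arm can. A call with a gripper value outside its range is refused whole. The fingers move at their own pace and stop on an object; FORCE is the grip in N (left out, the last holds). Time passes only in rows, so rows that repeat a pose let the fingers close. It gives the time, the measured TCP pose, the force and the opening at its end, in the units of the state.
- ctrl.read_state(): the state, without advancing time (a new reading comes with each control period).
- cams.get_image(name): name is "side" or "top" or "wrist"; returns a dict with "frame" (400x640x3 uint8, red, green, blue), "fx", "fy", "cx", "cy" (pixels), "k1" (the pictures are not rectified: a ray, as slopes to the right and down, at radius r is drawn at 1 + k1 r^2 times it, then the intrinsics apply), "R" (3x3) and "t" (3): a world point X has camera coordinates R X + t. Camera axes: x right, y down, z forward; pixel columns grow to the right and rows downward; lengths in m; the calibration is good to about 2 mm. A picture is of the moment at which its call begins. There is no depth.
- ctrl.finish_job(): hands the job in, once; it reports no verdict.
The state is a dict: "time": time; "joint_pos": joint angles; "joint_velocities": joint speeds; "joint_torque": joint torques, N m; "tcp_pos": TCP position; "tcp_rot": TCP orientation; "force": force on the tool from outside, world axes, zero at the start; "wrist_torque": the same for the moment, N m; "grip_width": finger opening in m.
Only numpy, scipy, OpenCV 4.12 (cv2) and the standard library are available. Lean on these libraries where they do the work, as an engineer would, in place of code of your own. Each camera call takes 0.05 s, during which the arm holds its last target. There are 200 camera calls.

### The job

Open the orange tub of brush cleaner: squeeze the two red tabs of its white safety cap inward together and, keeping them squeezed, turn the cap anticlockwise (seen from above) until you feel it come up against its stop, then ease off it a little and lift it straight off. Lower the cap right way up onto the floor of the aluminium tray and let go of it there. Grip the cap gently, never wrench it or pull hard while it is still caught on the neck, and leave everything else on the bench where it is.

Things in the scene. Friction and masses are not known exactly. Their poses are not given: they have to be found in the camera images.
- tub: Orange round tub, 100 mm across, in a round plywood foot 140 mm across, 20 mm high; fixed, at any yaw. Origin: on the bench under its centre, z up. Its flat shoulder is 90 mm above the bench. Forcing the cap against the tub (pressing, pulling, wrenching) with more than 60 N damages it; 0.15 N m or 8 N upward is plenty to feel a catch.
- tub_collar (a point): Centre of the grey locking collar on the tub's shoulder, at its top, 99 mm above the bench, on the tub's axis. The collar stands round the cap, 27 to 33 mm from the axis, 9 mm high, with two notches, towards the tub's +y and -y, that hold the teeth of the cap's tabs.
- tub_neck (a point): Centre of the top of the neck, hidden inside the cap, 120 mm above the bench; the neck is 26 mm across, 30 mm high. A bayonet track and stop on it, out of sight, 15 mm from the axis, hold the cap down: freed, the cap turns easily anticlockwise for 25 to 82 degrees (differs each time) to a firm stop, and only in the last 8 degrees before the stop lifts off, easily; elsewhere it catches after 2 mm.
- cap: White safety cap, about 46 mm across, 42 mm high, 60 g, loose; it sits locked on the tub's shoulder, its axes near the tub's. Origin: centre of its underside, z out of its top. Red spring tabs on its +y and -y sides, 62 mm over their flat outer faces (52 mm fully squeezed); a face is 22 mm wide, 12 to 41 mm above the underside.
- cap_center (a point): Middle of the cap, on its axis, 21 mm above its underside (half-way up).
- tab_a (a joint): Red tab on the cap's +y side: travel inward in m, 0 sprung out, 0.005 fully in. 3 N starts it, 13 N holds it fully in; a grip of about 20 N a side is right, over 60 N breaks the cap. A tooth under it leaves the collar's notch once it is in more than 3.5 mm; both tabs must be in for the cap to turn.
- tab_b (a joint): Red tab on the cap's -y side, the same: travel inward in m, 0 sprung out, 0.005 fully in.
- tray: Shallow square aluminium tray, 140 mm wide, fixed to the bench; floor about 4 mm and rim 12 mm above the bench. Origin: on the bench under its centre; z up.
- paint_tin: Bystander: small paint tin with a red band, 56 mm across, 62 mm high. Origin: centre of its underside.
- cup: Bystander: white mixing cup, 64 mm across, 72 mm high. Origin: centre of its underside.
- brush: Bystander: blue lettering brush, 200 mm long, lying along its x axis. Origin: under its middle.
- tape_measure: Bystander: yellow tape measure, 68 by 32 by 62 mm. Origin: centre of its underside.
- screwdriver: Bystander: screwdriver with orange handle, 200 mm long, lying along its x axis. Origin: under its middle.
- enamel_jar: Bystander: green enamel jar with black lid, 60 mm across, 80 mm high. Origin: centre of its underside.
- sanding_block: Bystander: cork sanding block, 100 by 55 by 35 mm. Origin: centre of its underside.
Things that resemble listed ones, but are neither listed nor needed, are in the scene too. Of the things shaped like the tray, the aluminium one is meant.

How it is judged:
On the way, in this order (a step that is already met when the one before it is completed fails the run):
1. both tabs squeezed in more than 3.5 mm with the cap still down on the tub (value of joint each of tab_a, tab_b above 0.0035 m and z of cap in the frame of tub below 0.096 m and angle between the x axis of cap and the x axis of tub, either way round below 0.15 rad), for 0.1 s.
2. cap turned more than 0.25 rad while still down on the tub (angle between the x axis of cap and the x axis of tub, either way round above 0.25 rad and z of cap in the frame of tub below 0.096 m), for 0.1 s.
3. cap lifted clear of the neck, in the gripper (z of cap in the frame of tub above 0.125 m and contact force between the fingers and cap above 1 N), for 0.1 s.
4. cap lowered to the tray's floor while still held (z of cap in the frame of tray below 0.013 m and x of cap in the frame of tray between -0.045 and 0.045 m and y of cap in the frame of tray between -0.045 and 0.045 m and angle between cap's own z axis and vertical below 0.12 rad and contact force between the fingers and cap above 1 N), for 0.05 s.
At the end, for the whole second after the job is handed in: The cap stands right way up (within 0.12 rad) on the floor of the tray (underside less than 9 mm above the bench), its axis within 45 mm of the tray's centre along each side, at rest, both tabs sprung out, let go of (z of cap in the frame of tray below 0.013 m and x of cap in the frame of tray between -0.045 and 0.045 m and y of cap in the frame of tray between -0.045 and 0.045 m and z of cap in the frame of tray below 0.009 m and angle between cap's own z axis and vertical below 0.12 rad and linear speed of cap below 0.02 m/s and value of joint each of tab_a, tab_b below 0.001 m); the robot touches nothing.
It fails at once if the cap is forced against the tub with more than 60 N (contact force between cap and tub above 60 N).
It fails at once if the cap is crushed: gripped with more than 60 N on a side (contact force between the fingers and tab_a above 60 N or contact force between the fingers and tab_b above 60 N).
It fails at once if the robot presses on the tub with more than 15 N (contact force between any of the fingers, the arm and tub above 15 N).
It fails at once if a bystander is moved more than 30 mm (distance of any of paint_tin, cup, brush, tape_measure, screwdriver, enamel_jar, sanding_block from where it was at the start of the episode above 0.03 m).
It also fails if it takes over 72 s, if anything falls off the work surface, if the arm or the gripper's body presses on something with over 40 N, if the wrist force passes 120 N, or if a joint passes its speed limit or range.

## Working session

There is one attempt and no reset: what is moved stays moved. The work goes in short steps, Python scripts to look and compute and a shell command to move; the robot and the scene stay as the last step left them, time stands still between calls to the robot, and variables do not carry over. Pictures are saved under pics/ and viewed, about 8 in all and at most 12, crops included, and the job is handed in when it is done.

```bash
mkdir -p pics
cat > h.py <<'E'
import numpy as np, cv2
from workcell import ctrl, cams
from scipy.spatial.transform import Rotation as Ro
def ray(c,u,v):
    K=np.array([[c['fx'],0,c['cx']],[0,c['fy'],c['cy']],[0,0,1.]])
    x=cv2.undistortPoints(np.array([[[u,v]]],float),K,np.array([c['k1'],0,0,0,0.]))[0,0]
    R=np.array(c['R']);t=np.array(c['t'])
    return -R.T@t, R.T@np.array([x[0],x[1],1])
def onz(c,u,v,z):
    o,d=ray(c,u,v); return o+d*(z-o[2])/d[2]
def proj(c,X):
    p=np.array(c['R'])@np.array(X)+np.array(c['t']); s=p[:2]/p[2]; s=s*(1+c['k1']*(s@s))
    return np.array([c['fx']*s[0]+c['cx'],c['fy']*s[1]+c['cy']])
def save(c,f,crop=None,k=1):
    im=c['frame'][:,:,::-1]
    if crop: x0,y0,x1,y1=crop; im=im[y0:y1,x0:x1]
    cv2.imwrite('pics/'+f,cv2.resize(im,None,fx=k,fy=k,interpolation=cv2.INTER_CUBIC))
E
python3 - <<'E'
from h import *
import pickle
d={n:cams.get_image(n) for n in('top','side')}
pickle.dump(d,open('d.pkl','wb'))
for n in d: save(d[n],n+'0.png',k=1.25); print(n,d[n]['R'],d[n]['t'],d[n]['fx'],d[n]['k1'])
print(ctrl.read_state(),ctrl.grasp_offset)
E
```

```text
top [[ 0.02141095 -0.99973657 -0.0082687 ]
 [-0.99604905 -0.02061755 -0.0863783 ]
 [ 0.08618506  0.01008547 -0.9962281 ]] [0.014394   0.53167081 1.28925489] 440.87011535867043 0.004493497021995921
side [[-0.99374287 -0.11129361 -0.00942596]
 [-0.07352743  0.71537851 -0.69485776]
 [ 0.08407636 -0.68981687 -0.71908543]] [0.52892713 0.09309576 1.28104205] 424.51274239606664 0.027624489255059954
{'time': 0.1, 'joint_pos': array([-1.36029114e+00,  3.81103859e-01,  1.29812033e+00, -1.80918523e-05,
        1.46360162e+00, -2.15292732e-01]), 'joint_velocities': array([ 4.78635766e-05, -1.78061471e-03, -2.91653637e-03,  1.07999931e-03,
       -1.96562406e-04, -1.62063271e-03]), 'joint_torque': array([ 4.37773619e-03, -4.38647318e+01, -2.24914241e+01,  7.15037109e-02,
        3.41579632e-02, -7.79620677e-05]), 'tcp_pos': array([ 0.22712207, -0.50065075,  0.23823461]), 'tcp_rot': array([-1.57055045e+00,  1.20853026e-03, -1.14499632e+00]), 'force': array([0.82135749, 0.18470638, 0.28084552]), 'wrist_torque': array([ 0.05334264, -0.02017582,  0.01208313]), 'grip_width': 0.08809381644854426} 0.0187
```

View pics/top0.png

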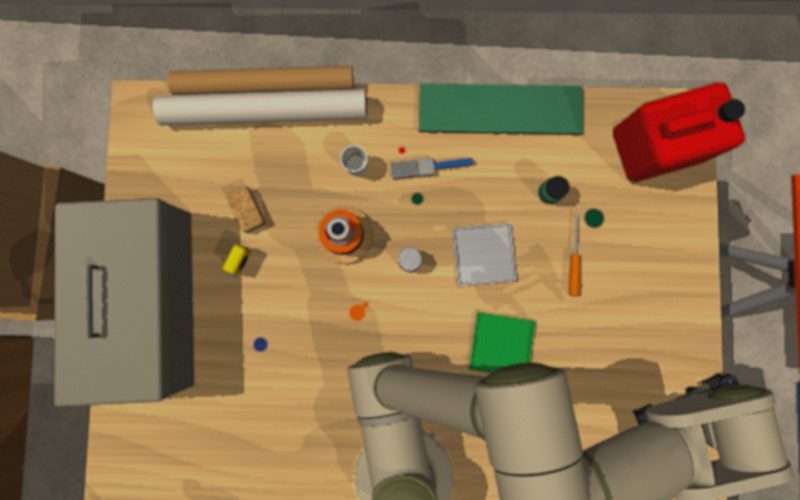

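View pics/side0.png

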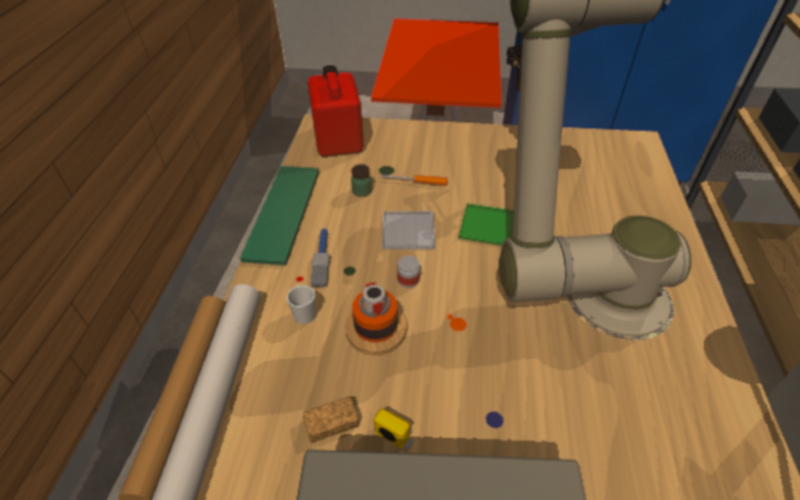

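Both views agree on the candidates (1.25x pixels). The only tub is the orange one at top (340,231) / side (375,312). The orange blot at top (357,312) is flat paint. There are two trays: aluminium at top (486,254) / side (409,230), and a green one at top (503,342). I choose the orange tub and the grey tray, and the paint tin stands between them at top (410,259).

Run:
```python
from h import *
import pickle
d=pickle.load(open('d.pkl','rb'));t,s=d['top'],d['side']
a=cv2.resize(t['frame'][155:215,245:305],None,fx=6,fy=6,interpolation=cv2.INTER_CUBIC)
b=cv2.resize(s['frame'][220:280,270:330],None,fx=6,fy=6,interpolation=cv2.INTER_CUBIC)
e=cv2.resize(t['frame'][175:235,355:422],(402,360),interpolation=cv2.INTER_CUBIC)
cv2.imwrite('pics/crop1.png',cv2.resize(np.hstack([a,b])[:,:,::-1],None,fx=1.1,fy=1.1))
for p in [(454,228),(513,224),(517,283),(459,286)]: print('tray',onz(t,p[0]/1.25,p[1]/1.25,.012).round(4))
for n,p,z in [('tub',(338,229),.132),('tin',(410,259),.062),('cup',(354,158),.072),('jar',(557,189),.08),('tape',(236,259),.062),('block',(250,206),.035),('brush',(432,165),.02),('scr',(575,255),.03)]: print(n,onz(t,p[0]/1.25,p[1]/1.25,z).round(3))
```

```text
tray [ 0.5851 -0.1119  0.012 ]
tray [ 0.5977 -0.2536  0.012 ]
tray [ 0.4561 -0.2636  0.012 ]
tray [ 0.446  -0.1256  0.012 ]
tub [0.563 0.153 0.132]
tin [ 0.505 -0.007  0.062]
cup [0.737 0.128 0.072]
jar [ 0.671 -0.34   0.08 ]
tape [0.496 0.395 0.062]
block [0.625 0.376 0.035]
brush [ 0.736 -0.056  0.02 ]
scr [ 0.524 -0.396  0.03 ]
```

View pics/crop1.png

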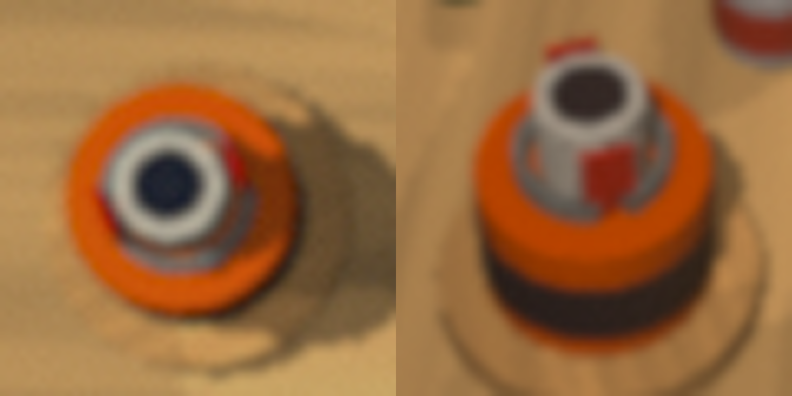

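```bash
cat >> h.py <<'E'
def move(x,y,z,yaw):
    s=ctrl.read_state(); Rn=Ro.from_euler('xyz',s['tcp_rot']); 
    Rt=Ro.from_euler('xyz',[-np.pi/2,0,yaw])
    print('shift',Rn.inv().apply(np.array([x,y,z])-s['tcp_pos']).round(4),'turn',(Rn.inv()*Rt).as_rotvec().round(4),'q',s['joint_pos'].round(3),'t',s['time'])
E
python3 - <<'E'
from h import *
import pickle
d=pickle.load(open('d.pkl','rb'));t,s=d['top'],d['side']
T=lambda u,v,z:onz(t,u/6.6+245,v/6.6+155,z)
S=lambda u,v,z:onz(s,(u-396)/6.6+270,v/6.6+220,z)
print('cap top',T(168,183,.132),S(590,95,.132)); print('shoulder',T(182,199,.09))
a,b=T(108,213,.125),T(234,163,.125); print(a,b,'dir',np.degrees(np.arctan2(*(a-b)[1::-1])))
a,b=S(610,175,.118),S(572,46,.13);print(a,b,(a+b)/2,'dir',np.degrees(np.arctan2(*(a-b)[1::-1])))
move(.561,.153,.26,np.radians(60))
move(.561,.153,.26,np.radians(-120))
E
```

```text
cap top [0.56382005 0.15318125 0.132     ] [0.56307579 0.15680552 0.132     ]
shoulder [0.56213242 0.15189005 0.09      ]
[0.55156105 0.17866666 0.125     ] [0.57364285 0.12667544 0.125     ] dir 113.01198410133577
[0.5515105  0.18552206 0.118     ] [0.57444433 0.12989459 0.13      ] [0.56297742 0.15770833 0.124     ] dir 112.40513958784521
shift [-0.4574 -0.0211  0.5741] turn [-1.5000e-03 -2.1922e+00 -4.0000e-04] q [-1.36   0.381  1.298 -0.     1.464 -0.215] t 0.1
shift [-0.4574 -0.0211  0.5741] turn [ 3.000e-04  9.494e-01 -1.200e-03] q [-1.36   0.381  1.298 -0.     1.464 -0.215] t 0.1
```

```bash
python3 -m jog '[[-0.035,0,0.045,0,0,0,1],[-0.08,0,0.1,0,0,0,1],[-0.12,0,0.15,0,0,0,1],[-0.16,0,0.2,0,0,0,1],[-0.2,0,0.25,0,0,0,1],[-0.235,0,0.295,0,0,0,1],[-0.27,0,0.34,0,0,0,1],[-0.305,0,0.385,0,0,0,1]]' 20; python3 -m jog '[[-0.035,0,0.045,0,0.024,0,1],[-0.07,0,0.09,0,0.024,0,1],[-0.11,0,0.14,0,0.024,0,1],[-0.14,0,0.175,0,0.024,0,1],[-0.153,0,0.191,0,0.024,0,1],[-0.153,0,0.191,0,0.024,0,1],[-0.153,0,0.191,0,0.024,0,1]]'
python3 - <<'E'
from h import *
import pickle
c=cams.get_image('wrist'); pickle.dump(c,open('w.pkl','wb')); save(c,'w1.png',k=1.25)
move(.563,.154,.2,-1.169); print(ctrl.read_state()['tcp_pos'])
E
```

```text
time: 1.1
tcp_pos: [0.4523, -0.062, 0.2387]
tcp_rot: [-1.571, 0.0, -1.145]
force: [0.2, -1.3, 0.6]
grip_width: 0.0881
time: 1.98
tcp_pos: [0.5622, 0.1534, 0.2386]
tcp_rot: [-1.572, -0.0, -1.17]
force: [0.4, -0.3, 0.9]
grip_width: 0.0883
shift [-0.0005  0.0388  0.001 ] turn [ 0.0004 -0.0011  0.0001] q [ 0.063  0.439  1.203 -0.     1.501  1.233] t 2.025
[0.56225979 0.15313945 0.23876849]
```

View pics/w1.png

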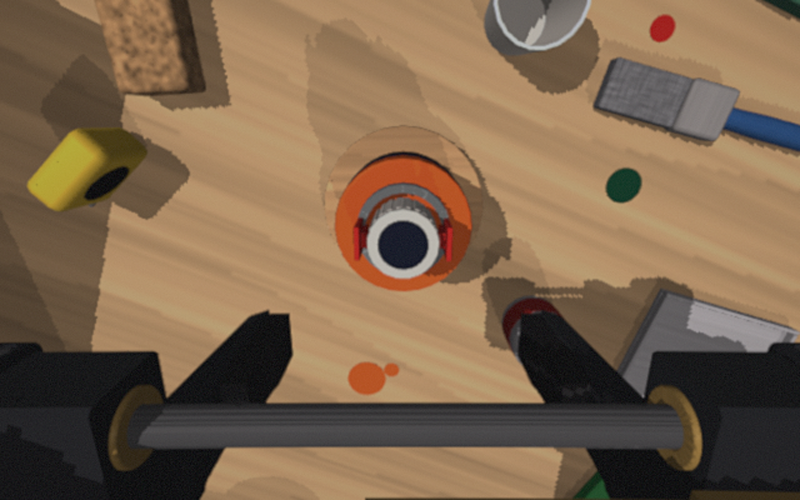

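The wrist view shows the cap at (403,244). The tabs are at (358,240) and (450,240), nearly level with the jaw direction, and the tin is clear of the fingers below. Now I'll convert these to positions.

Run:
```python
from h import *
import pickle
c=pickle.load(open('w.pkl','rb'))
W=lambda u,v,z:onz(c,u/1.25,v/1.25,z)
print('cap top',W(403.5,243.5,.132),'rim', W(366,243,.132),W(440,243,.132))
a,b=W(356,241,.128),W(452,241,.128);print(a,b,(a+b)/2,np.linalg.norm(a-b),'yaw',np.arctan2(*(b-a)[1::-1]))
print('shoulder',(W(336,222,.09)+W(471,222,.09))/2, 'foot', (W(324,195,.02)+W(484,195,.02))/2)
save(c,'w1c.png',(240,110,400,240),5)
```

```text
cap top [0.56597035 0.15787614 0.132     ] rim [0.55709425 0.17959537 0.132     ] [0.57519765 0.13698889 0.132     ]
[0.55462578 0.18581795 0.128     ] [0.57844328 0.12976198 0.128     ] [0.56653453 0.15778996 0.128     ] 0.06090603437390384 yaw -1.1690206890180228
shoulder [0.56944822 0.15952136 0.09      ] foot [0.57643294 0.16228707 0.02      ]
```

View pics/w1c.png

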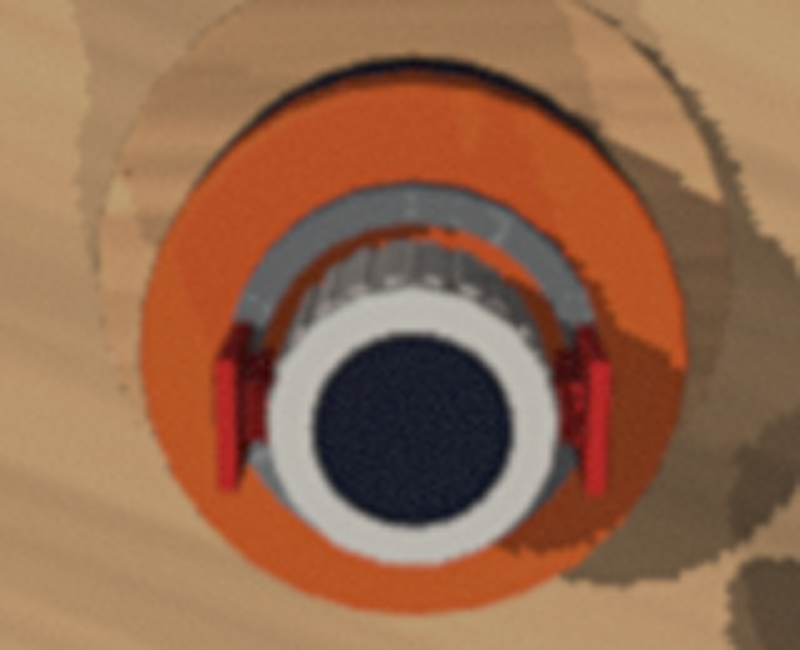

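```bash
python3 -m jog '[[-0.002,0.03,0.004,0,0,0,1],[-0.002,0.06,0.004,0,0,0,1],[-0.002,0.085,0.004,0,0,0,1],[-0.002,0.085,0.004,0,0,0,1],[-0.002,0.085,0.004,0,0,0,1]]'
python3 - <<'E'
from h import *
import pickle
o=pickle.load(open('w.pkl','rb'));p0=[0.56226,0.15314,0.23877]
c=cams.get_image('wrist'); pickle.dump(c,open('w2.pkl','wb')); save(c,'w2.png',k=1.25)
s=ctrl.read_state();print(s['tcp_pos'],s['tcp_rot'])
print('TCP pix',proj(o,p0)*1.25,proj(c,s['tcp_pos'])*1.25)
d=pickle.load(open('d.pkl','rb'))
for n in('top','side'): print(n, proj(d[n],[.565,.1565,.132]))
E
```

```text
time: 2.65
tcp_pos: [0.5659, 0.1571, 0.155]
tcp_rot: [-1.569, -0.001, -1.17]
force: [0.2, -0.0, -0.1]
grip_width: 0.0882
[0.56599045 0.15720706 0.15521516] [-1.56857042e+00 -7.83646736e-04 -1.16952825e+00]
TCP pix [410.02379402 333.50597853] [409.17140091 333.10036895]
top [269.2579144  182.27511899]
side [298.69162916 234.2492057 ]
```

View pics/w2.png

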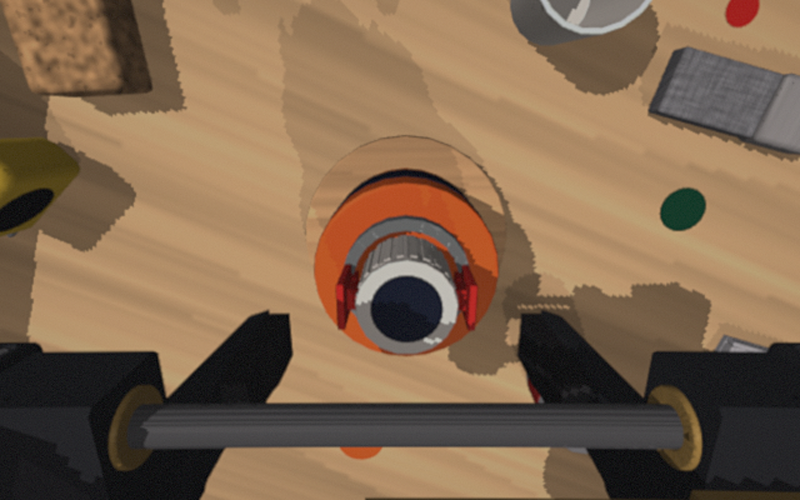

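Run:
```python
from h import *
import pickle
c=pickle.load(open('w2.pkl','rb'));p=np.array([0.56599,0.15721,0.15521])
R=Ro.from_euler('xyz',[-np.pi/2,0,-1.1695])
for v in (306,308,310): print(R.inv().apply(onz(c,407/1.25,v/1.25,.132)-p))
for h in (.155,.132,.09,.02): print(h,proj(c,[p[0],p[1],h])*1.25)
print('tilt', Ro.from_euler('xyz',[-1.56857,-7.8e-4,-1.1695]).apply([0,1,0]))
d=pickle.load(open('d.pkl','rb'))
for u,v,n in [(168/6.6+245,183/6.6+155,'top'),(194/6.6+270,95/6.6+220,'side')]: print(n,R.inv().apply(onz(d[n],u,v,.132)-p))
```

```text
[-0.00072485  0.02321     0.00084185]
[-0.00072324  0.02321    -0.00011864]
[-0.00072162  0.02321    -0.00108208]
0.155 [409.15848878 332.83203359]
0.132 [408.64315323 307.75366804]
0.09 [407.96253625 274.59536276]
0.02 [407.24429821 239.55866966]
tilt [ 2.35413206e-03  1.51597903e-04 -9.99997218e-01]
top [ 0.00286107  0.02321    -0.00357124]
side [-0.00076598  0.02321    -0.00284069]
```

```bash
python3 -m jog '[[0,0.025,-0.0005,0,0,0,1],[0,0.043,-0.0005,0,0,0,1],[0,0.051,-0.0005,0,0,0,1],[0,0.051,-0.0005,0,0,0,1],[0,0.051,-0.0005,0,0,0,1]]' 20; python3 -m jog '[[0,0,0,0,0,0,0.74],[0,0,0,0,0,0,0.74],[0,0,0,0,0,0,0.74],[0,0,0,0,0,0,0.74]]' 20;  python3 -c "
from h import *
s=ctrl.read_state();print(s['tcp_pos'],s['force'],s['wrist_torque'])
c=cams.get_image('wrist'); save(c,'w3.png',(160,150,480,390),2.5)"
```

```text
time: 3.32
tcp_pos: [0.5655, 0.1574, 0.1037]
tcp_rot: [-1.569, -0.001, -1.169]
force: [-0.7, 0.5, -0.2]
grip_width: 0.0883
time: 3.82
tcp_pos: [0.565, 0.1574, 0.1028]
tcp_rot: [-1.571, -0.0, -1.169]
force: [0.2, 0.3, 0.7]
grip_width: 0.0652
[0.56502126 0.15737372 0.1027742 ] [0.18271305 0.27758086 0.71161884] [-0.03839131  0.00732124  0.03990769]
```

View pics/w3.png

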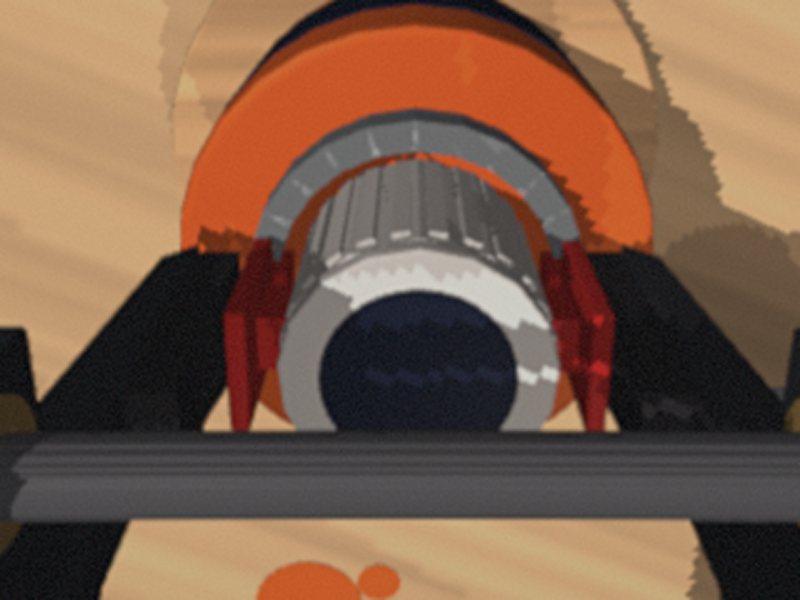

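The fingers sit symmetrically outside both tabs, with inner edges at about 225 and 613 and the cap centre at 419. Now I squeeze.

```bash
python3 -m jog '[[0,0,0,0,0,0,0.4],[0,0,0,0,0,0,0.4],[0,0,0,0,0,0,0.4],[0,0,0,0,0,0,0.4],[0,0,0,0,0,0,0.4]]' 20;  python3 -c "
from h import *
s=ctrl.read_state();print(s['tcp_pos'],s['force'],s['wrist_torque'],s['joint_pos'])"
```

```text
time: 4.5
tcp_pos: [0.5653, 0.157, 0.103]
tcp_rot: [-1.57, -0.001, -1.169]
force: [0.9, -5.4, 3.4]
grip_width: 0.0512
[0.56527007 0.15698127 0.10296787] [ 0.93051033 -5.36173416  3.41312181] [-0.86633975 -0.15924927 -0.02205877] [ 6.95207251e-02  5.70000270e-01  1.39292701e+00 -7.11017519e-04
  1.17801787e+00  1.23889333e+00]
```

```bash
python3 -m jog '[[0.0005,0,0,0,-0.06,0,0.4],[0.0005,0,0,0,-0.12,0,0.4],[0.0005,0,0,0,-0.18,0,0.4],[0.0005,0,0,0,-0.24,0,0.4],[0.0005,0,0,0,-0.3,0,0.4],[0.0005,0,0,0,-0.3,0,0.4]]' 20;  python3 -c "
from h import *
s=ctrl.read_state();print(s['tcp_pos'],s['force'],s['wrist_torque'])"
```

```text
time: 5.25
tcp_pos: [0.5651, 0.1563, 0.103]
tcp_rot: [-1.572, -0.001, -0.868]
force: [-0.9, -7.0, 5.1]
grip_width: 0.0516
[0.56507153 0.15630731 0.10295585] [-0.92291451 -6.97917422  5.10441202] [-1.03701474  0.09938089  0.01845968]
```

```bash
cat > ck.py <<'E'
from h import *
import sys
s=ctrl.read_state();print('T',s['wrist_torque'].round(3),'F',s['force'].round(1),'p',s['tcp_pos'].round(4),'yaw',s['tcp_rot'][2].round(4),'t',s['time'],flush=True)
sys.exit(abs(s['wrist_torque'][2])>0.12)
E
python3 -m jog '[[0.0008,0,-0.0006,0,-0.025,0,0.4],[0.0008,0,-0.0006,0,-0.05,0,0.4]]' >/dev/null && python3 ck.py && python3 -m jog '[[0,0,0,0,-0.025,0,0.4],[0,0,0,0,-0.05,0,0.4]]' >/dev/null && python3 ck.py && python3 -m jog '[[0,0,0,0,-0.025,0,0.4],[0,0,0,0,-0.05,0,0.4]]' >/dev/null && python3 ck.py && python3 -m jog '[[0,0,0,0,-0.025,0,0.4],[0,0,0,0,-0.05,0,0.4]]' >/dev/null && python3 ck.py && python3 -m jog '[[0,0,0,0,-0.025,0,0.4],[0,0,0,0,-0.05,0,0.4]]' >/dev/null && python3 ck.py
```

```text
T [-0.397  0.083 -0.083] F [-0.3 -2.1  4.6] p [0.5653 0.156  0.1029] yaw -0.8175 t 5.5False
```

```bash
sed -i 's/sys.exit(.*/sys.exit(int(abs(s["wrist_torque"][2])>0.13))/' ck.py
python3 -m jog '[[0,0,0,0,-0.025,0,0.4],[0,0,0,0,-0.05,0,0.4]]' >/dev/null && python3 ck.py && python3 -m jog '[[0,0,0,0,-0.025,0,0.4],[0,0,0,0,-0.05,0,0.4]]' >/dev/null && python3 ck.py && python3 -m jog '[[0,0,0,0,-0.025,0,0.4],[0,0,0,0,-0.05,0,0.4]]' >/dev/null && python3 ck.py && python3 -m jog '[[0,0,0,0,-0.025,0,0.4],[0,0,0,0,-0.05,0,0.4]]' >/dev/null && python3 ck.py && python3 -m jog '[[0,0,0,0,-0.025,0,0.4],[0,0,0,0,-0.05,0,0.4]]' >/dev/null && python3 ck.py
```

```text
T [-0.315  0.026 -0.106] F [-0.5 -1.5  5.1] p [0.5654 0.1561 0.1029] yaw -0.7673 t 5.75
T [-0.261  0.018 -0.066] F [-0.5 -0.9  6.1] p [0.5654 0.1562 0.1029] yaw -0.7172 t 6.0
T [-0.096 -0.025 -0.081] F [ 0.4 -0.4  4.5] p [0.5654 0.1563 0.1029] yaw -0.6672 t 6.25
T [-0.109 -0.035 -0.091] F [0.4 0.1 6. ] p [0.5654 0.1563 0.1029] yaw -0.6172 t 6.5
T [-0.053  0.044 -0.114] F [0.1 0.2 5.4] p [0.5654 0.1563 0.1029] yaw -0.5672 t 6.75
```

```bash
sed -i 's/0.13/0.17/' ck.py
python3 -m jog '[[0,0,0,0,-0.025,0,0.4],[0,0,0,0,-0.05,0,0.4]]' >/dev/null && python3 ck.py && python3 -m jog '[[0,0,0,0,-0.025,0,0.4],[0,0,0,0,-0.05,0,0.4]]' >/dev/null && python3 ck.py && python3 -m jog '[[0,0,0,0,-0.025,0,0.4],[0,0,0,0,-0.05,0,0.4]]' >/dev/null && python3 ck.py && python3 -m jog '[[0,0,0,0,-0.025,0,0.4],[0,0,0,0,-0.05,0,0.4]]' >/dev/null && python3 ck.py && python3 -m jog '[[0,0,0,0,-0.025,0,0.4],[0,0,0,0,-0.05,0,0.4]]' >/dev/null && python3 ck.py && python3 -m jog '[[0,0,0,0,-0.025,0,0.4],[0,0,0,0,-0.05,0,0.4]]' >/dev/null && python3 ck.py && python3 -m jog '[[0,0,0,0,-0.025,0,0.4],[0,0,0,0,-0.05,0,0.4]]' >/dev/null && python3 ck.py && python3 -m jog '[[0,0,0,0,-0.025,0,0.4],[0,0,0,0,-0.05,0,0.4]]' >/dev/null && python3 ck.py
```

```text
T [-0.225  0.048 -0.147] F [-0.  -1.3  5.2] p [0.5653 0.1562 0.1029] yaw -0.5172 t 7.0
T [-0.349  0.058 -0.131] F [-0.5 -1.6  5.4] p [0.5653 0.1561 0.1029] yaw -0.4673 t 7.25
T [-0.363  0.081 -0.166] F [-1.6 -1.6  5.5] p [0.5653 0.156  0.1029] yaw -0.4173 t 7.5
T [-0.457 -0.007 -0.144] F [-0.1 -2.5  5.5] p [0.5653 0.1559 0.1029] yaw -0.3674 t 7.75
T [-0.445  0.062 -0.106] F [-0.7 -2.7  5.7] p [0.5653 0.1559 0.1029] yaw -0.3174 t 8.0
T [-0.386  0.027 -0.036] F [-0.8 -3.3  5.3] p [0.5654 0.1559 0.1029] yaw -0.2673 t 8.25
T [-0.349 -0.024 -0.056] F [-0.3 -2.2  4.7] p [0.5654 0.1559 0.1029] yaw -0.2173 t 8.5
T [-0.307 -0.029 -0.081] F [-0.1 -2.1  3.8] p [0.5654 0.156  0.1029] yaw -0.1673 t 8.75
```

```bash
python3 -c "
from h import *
c=cams.get_image('wrist'); save(c,'w4.png',(160,150,480,390),2)"
```

```text
(no output)
```

View pics/w4.png

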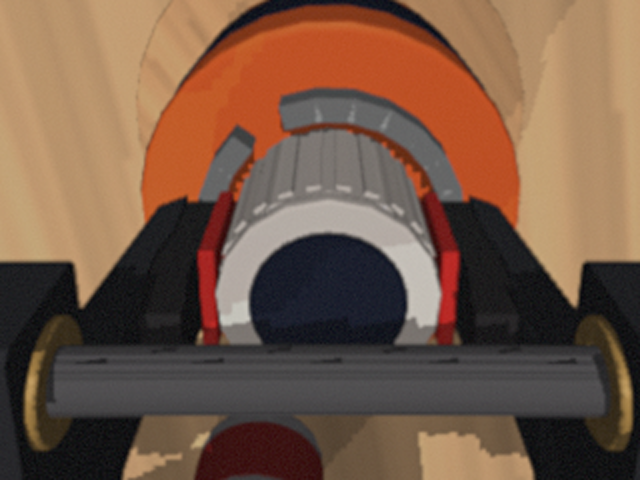

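The cap has turned with the jaws. The tabs (210 and 448) are pressed flush to the pads, and the empty notch shows at (262,125). I'll go on to the stop.

```bash
sed -i 's/0.17/0.2/' ck.py
python3 -m jog '[[0,0,0,0,-0.025,0,0.4],[0,0,0,0,-0.05,0,0.4]]' >/dev/null && python3 ck.py && python3 -m jog '[[0,0,0,0,-0.025,0,0.4],[0,0,0,0,-0.05,0,0.4]]' >/dev/null && python3 ck.py && python3 -m jog '[[0,0,0,0,-0.025,0,0.4],[0,0,0,0,-0.05,0,0.4]]' >/dev/null && python3 ck.py && python3 -m jog '[[0,0,0,0,-0.025,0,0.4],[0,0,0,0,-0.05,0,0.4]]' >/dev/null && python3 ck.py && python3 -m jog '[[0,0,0,0,-0.025,0,0.4],[0,0,0,0,-0.05,0,0.4]]' >/dev/null && python3 ck.py && python3 -m jog '[[0,0,0,0,-0.025,0,0.4],[0,0,0,0,-0.05,0,0.4]]' >/dev/null && python3 ck.py && python3 -m jog '[[0,0,0,0,-0.025,0,0.4],[0,0,0,0,-0.05,0,0.4]]' >/dev/null && python3 ck.py && python3 -m jog '[[0,0,0,0,-0.025,0,0.4],[0,0,0,0,-0.05,0,0.4]]' >/dev/null && python3 ck.py
```

```text
T [-0.201 -0.074 -0.124] F [ 0.2 -1.7  4.8] p [0.5654 0.1561 0.1029] yaw -0.1173 t 9.05
T [-0.176  0.018 -0.1  ] F [-1.  -0.9  5.1] p [0.5654 0.1563 0.1029] yaw -0.0672 t 9.3
T [-0.172 -0.06  -0.089] F [ 0.5 -0.6  4.2] p [0.5654 0.1562 0.103 ] yaw -0.0173 t 9.55
T [ 0.034 -0.66  -0.189] F [4.4 1.  3. ] p [0.5659 0.1562 0.103 ] yaw 0.0326 t 9.8
T [ 0.145 -0.921 -0.722] F [4.7 1.2 3.7] p [0.5659 0.1561 0.103 ] yaw 0.0818 t 10.05
```

The stop is felt at yaw of about 0.03, with torque rising to -0.72. Now I ease off about 6 degrees, check, and lift gently.

```bash
python3 -m jog '[[0,0,0,0,0.04,0,0.4],[0,0,0,0,0.08,0,0.4],[0,0,0,0,0.105,0,0.4],[0,0,0,0,0.105,0,0.4]]' >/dev/null; python3 ck.py; python3 -m jog '[[0,-0.001,0,0,0,0,0.4],[0,-0.0015,0,0,0,0,0.4]]' >/dev/null; python3 ck.py;  python3 -m jog '[[0,-0.001,0,0,0,0,0.4],[0,-0.0015,0,0,0,0,0.4]]' >/dev/null; python3 ck.py
```

```text
T [ 0.063 -0.657 -0.036] F [3.2 1.2 5.1] p [0.5654 0.156  0.1029] yaw -0.0234 t 10.55
T [ 0.06  -1.056 -0.129] F [ 4.7  0.4 -3.4] p [0.5651 0.1559 0.1034] yaw -0.0236 t 10.8
T [ 0.105 -1.045 -0.124] F [ 5.2  0.5 -3.4] p [0.5651 0.1559 0.1048] yaw -0.0237 t 11.05
```

```bash
sed -i 's/sys.exit.*/sys.exit(int(s["force"][2]<-8))/' ck.py; python3 -m jog '[[0,-0.0005,0,0,0,0,0.4],[0,-0.001,0,0,0,0,0.4]]' >/dev/null; python3 ck.py && python3 -m jog '[[0,-0.0005,0,0,0,0,0.4],[0,-0.001,0,0,0,0,0.4]]' >/dev/null; python3 ck.py && python3 -m jog '[[0,-0.001,0,0,0,0,0.4],[0,-0.002,0,0,0,0,0.4]]' >/dev/null; python3 ck.py && python3 -m jog '[[0,-0.002,0,0,0,0,0.4],[0,-0.004,0,0,0,0,0.4]]' >/dev/null; python3 ck.py
```

```text
T [ 0.061 -1.1   -0.073] F [ 6.1  0.5 -4.5] p [0.5651 0.1559 0.1057] yaw -0.0237 t 11.3
T [ 0.066 -1.113 -0.085] F [ 5.5  0.4 -3.9] p [0.5651 0.1559 0.1068] yaw -0.0236 t 11.55
T [ 0.08  -1.09  -0.105] F [ 5.5  1.5 -4.7] p [0.5651 0.1559 0.1088] yaw -0.0236 t 11.8
T [ 0.049 -0.74  -0.091] F [ 3.3  0.2 -2.8] p [0.5649 0.1558 0.1128] yaw -0.0237 t 12.05
```

```bash
python3 -m jog '[[0,-0.004,0,0,0,0,0.4],[0,-0.009,0,0,0,0,0.4],[0,-0.014,0,0,0,0,0.4]]' >/dev/null; python3 ck.py && python3 -m jog '[[0,-0.007,0,0,0,0,0.4],[0,-0.015,0,0,0,0,0.4],[0,-0.025,0,0,0,0,0.4],[0,-0.05,0,0,0,0,0.4],[0,-0.07,0,0,0,0,0.4],[0,-0.07,0,0,0,0,0.4],[0,-0.07,0,0,0,0,0.4]]' ; python3 ck.py
python3 -c "
from h import *
c=cams.get_image('side'); save(c,'s2.png',(220,120,420,290),3.5)
move(.521,-.189,.19,-.0236); move(.521,-.189,.02,.09)"
```

```text
T [-0.038 -0.094 -0.04 ] F [ 0.1 -0.3 -0.1] p [0.5648 0.1559 0.1281] yaw -0.0238 t 12.425
time: 13.3
tcp_pos: [0.5649, 0.1559, 0.197]
tcp_rot: [-1.571, 0.001, -0.024]
force: [-0.1, -0.0, -0.5]
grip_width: 0.0513
T [ 0.003 -0.058 -0.036] F [-0.1 -0.  -0.5] p [0.5649 0.1559 0.197 ] yaw -0.024 t 13.3
shift [-0.0356  0.007  -0.3458] turn [ 0.0002 -0.0004 -0.0017] q [ 0.067  0.476  1.264 -0.     1.403  0.091] t 13.35
shift [-0.0353  0.177  -0.3458] turn [ 1.00e-04 -1.14e-01 -1.70e-03] q [ 0.067  0.476  1.264 -0.     1.403  0.091] t 13.35
```

View pics/s2.png

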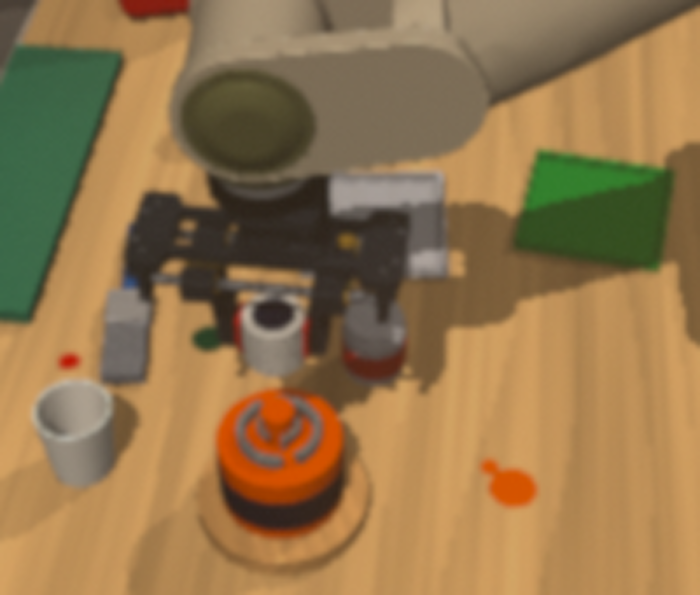

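Cap is held at (272,335) in the crop, and the bare orange neck shows at (280,410). Next is the move over the tray.

```bash
python3 -m jog '[[-0.003,0,-0.03,0,0,0,0.4],[-0.007,0,-0.07,0,0,0,0.4],[-0.012,0,-0.12,0,0,0,0.4],[-0.017,0,-0.17,0,0,0,0.4],[-0.022,0,-0.22,0,0,0,0.4],[-0.027,0,-0.27,0,0,0,0.4],[-0.031,0,-0.31,0,0,0,0.4],[-0.034,0,-0.335,0,0,0,0.4]]' >/dev/null; python3 -m jog '[[0,0.02,-0.009,0,0,0,0.4],[0,0.05,-0.009,0,0,0,0.4],[0,0.08,-0.009,0,0,0,0.4],[0,0.11,-0.009,0,0,0,0.4],[0,0.135,-0.009,0,0,0,0.4],[0,0.15,-0.009,0,0,0,0.4],[0,0.15,-0.009,0,0,0,0.4],[0,0.15,-0.009,0,0,0,0.4]]';python3 ck.py
python3 -c "
from h import *
c=cams.get_image('wrist'); save(c,'w5.png',k=1)"
```

```text
time: 15.35
tcp_pos: [0.5234, -0.1874, 0.0485]
tcp_rot: [-1.571, -0.001, -0.024]
force: [0.1, 0.3, -0.1]
grip_width: 0.0511
T [-0.034 -0.048 -0.026] F [ 0.1  0.3 -0.1] p [ 0.5234 -0.1874  0.0485] yaw -0.024 t 15.35
```

View pics/w5.png

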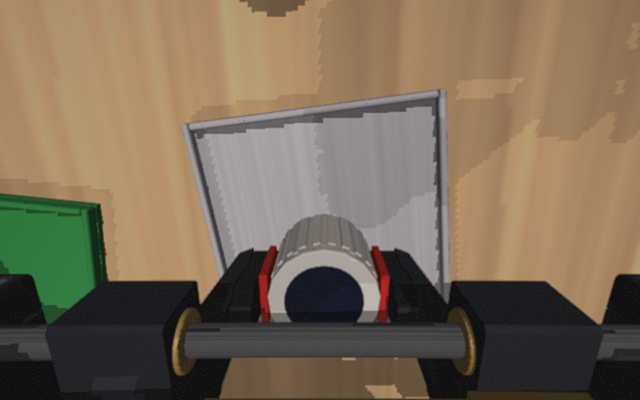

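The cap (323,285) is over the aluminium tray, between its side rims. I lower it.

```bash
python3 -m jog '[[0,0.01,0,0,0,0,0.4],[0,0.02,0,0,0,0,0.4],[0,0.027,0,0,0,0,0.4],[0,0.028,0,0,0,0,0.4],[0,0.029,0,0,0,0,0.4],[0,0.029,0,0,0,0,0.4]]' >/dev/null;python3 ck.py;python3 -m jog '[[0,0.001,0,0,0,0,0.4],[0,0.002,0,0,0,0,0.4]]' >/dev/null; python3 ck.py
```

```text
T [-0.053 -0.142  0.003] F [-0.8  0.9 -0.1] p [ 0.5231 -0.1872  0.0189] yaw -0.0239 t 16.15
T [0.096 0.253 0.017] F [-1.4  0.5  8.3] p [ 0.5231 -0.1872  0.0169] yaw -0.0239 t 16.4
```

Contact with the tray floor: TCP z 16.9 mm, 8 N. I raise 0.5 mm, release with a small opening, then open fully and rise.

```bash
python3 -m jog '[[0,-0.0005,0,0,0,0,0.4],[0,-0.0005,0,0,0,0,0.6],[0,-0.0005,0,0,0,0,0.75],[0,-0.0005,0,0,0,0,0.9],[0,-0.0005,0,0,0,0,0.9],[0,-0.0005,0,0,0,0,0.95],[0,-0.0005,0,0,0,0,0.95]]';python3 -m jog '[[0,-0.02,0,0,0,0,0.95],[0,-0.06,0,0,0,0,0.95],[0,-0.11,0,0,0,0,0.95],[0,-0.15,0,0,0,0,0.95],[0,-0.15,0,0,0,0,0.95],[0,-0.15,0,0,0,0,0.95]]'
python3 - <<'E'
from h import *
t=cams.get_image('top');w=cams.get_image('wrist')
a=cv2.resize(w['frame'],(512,320));b=cv2.resize(t['frame'][120:260,180:500],(800,350));
cv2.imwrite('pics/f.png',cv2.resize(cv2.vconcat([cv2.copyMakeBorder(a,0,0,0,288,0),b])[:,:,::-1],(700,586)))
import pickle; pickle.dump(w,open('w6.pkl','wb'))
E
```

```text
time: 17.27
tcp_pos: [0.523, -0.1872, 0.0173]
tcp_rot: [-1.571, -0.0, -0.024]
force: [-0.4, 0.0, 0.6]
grip_width: 0.0838
time: 18.02
tcp_pos: [0.5226, -0.1869, 0.1664]
tcp_rot: [-1.57, 0.001, -0.024]
force: [0.9, -0.5, -0.4]
grip_width: 0.0839
```

View pics/f.png

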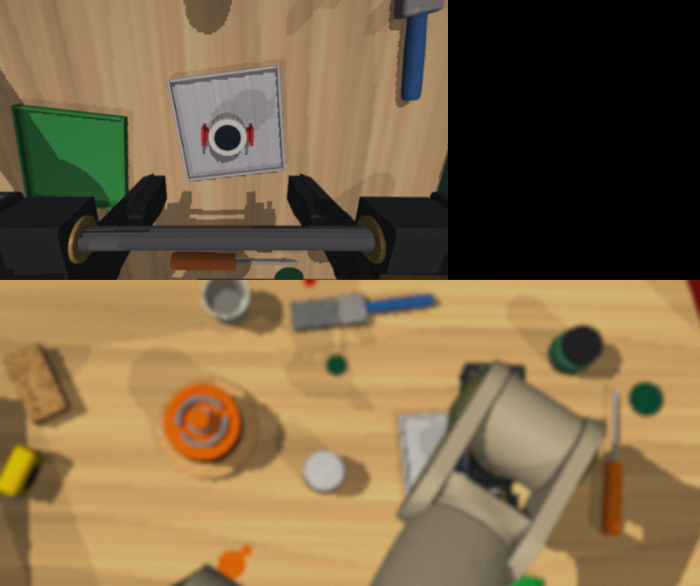

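The cap stands upright near the middle of the tray (228,137), with both tabs out and the gripper clear. The bystanders look unmoved.

```bash
python3 -c "
from h import *
print(ctrl.finish_job())"
```

```text
the job is handed in; nothing more can be done
None
```

The cap is off the tub and standing in the aluminium tray, and I've handed the job in at about 18 s of the 72 s. `finish_job` gave no verdict, as expected.

- **Opening:** I squeezed both tabs at 20 N and turned the cap about 68° anticlockwise. It met its stop at about yaw 0.03, where the torque rose to 0.72 N m because my last step went slightly past it. That is more than the 0.15 N m needed to feel a catch, but the lateral forces stayed around 5 N. I eased off about 6° and lifted it with no more than 5 N of pull.
- **Placing:** I lowered it onto the tray floor, felt contact at about 8 N with the cap still held, then let go and raised the gripper.
- **Last checks:** The final pictures show the cap upright near the middle of the tray, both tabs sprung out, and the gripper clear. The tub's neck is bare, and the bystanders in view look unmoved, judged by eye only.
- **Disagreements:** The top, side and wrist cameras put the cap 3–4 mm apart. I went with the wrist view, and the near-zero sideways forces while turning bore that out.

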